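Evening round at the hall charging corner

TASK

Put the four rechargeable gadgets on to charge: the red bike light in the middle of the square red-rimmed pad, the green speaker standing upright in the middle of the round green-rimmed pad, and the silver power bank flat in the middle of the long white pad, lying lengthwise along it. Once the power bank is on its pad, lay the black earbud case flat on the middle of the power bank, which charges it. Leave the blue marble paperweight and the red mint tin where they are, and let go of everything.

Things in the scene. Friction and masses are not known exactly. Their poses are not given: they have to be found in the camera images.
- power_bank_center (a point): Power bank: silver aluminium block with rounded edges, loose, lying flat on the shelf, 100 x 50 x 24 mm (x, y, z), about 0.28 kg. The point is its centre, 12 mm above its underside; x runs along its length, z up.
- bike_light_center (a point): Bike light: red plastic block with rounded edges, a clear lens at its +x end, a white button and a black patch on top; loose, 64 x 34 x 30 mm (x, y, z), about 0.07 kg. The point is its centre, 15 mm above its underside; x runs along its length, z up.
- speaker_center (a point): Mini speaker: upright green cylinder with a black top and a silver dot, loose, 54 mm in diameter, 50 mm tall, about 0.2 kg. The point is its centre, 25 mm above its underside; z up.
- earbud_case_center (a point): Earbud case: matt black block with rounded edges, 62 x 46 x 26 mm (x, y, z), about 0.06 kg, loose, lying flat on the floor of the cork tray. The point is its centre, 13 mm above its underside; x runs along its length, z up.
- tray: Shallow cork tray, fixed, 140 x 120 mm (x, y) outside, with a 5 mm thick floor and a rim 5 mm wide whose top is 8 mm above the shelf. It holds the earbud case at the start, roughly in its middle and squared to it. The origin is the centre of its underside, on the shelf.
- long_pad_top (a point): Long charging pad: fixed white slab 120 x 70 x 10 mm (x, y, z) with a grey 100 x 50 mm field on top, for the power bank. The point is the centre of its top face, 10 mm above the shelf; x runs along its length.
- red_pad_top (a point): Square charging pad: fixed red slab 84 x 84 x 10 mm with a white 66 mm square field on top, for the bike light, which may lie at any yaw. The point is the centre of its top face, 10 mm above the shelf.
- round_pad_top (a point): Round charging pad: fixed green disc 86 mm in diameter, 10 mm thick, with a white round field on top, for the speaker. The point is the centre of its top face, 10 mm above the shelf.
- marble_center (a point): Bystander, not rechargeable: blue glass marble paperweight, 56 mm ball fast on a small round beech foot (48 mm across), 62 mm tall overall, loose. The point is the ball's centre, 34 mm above the shelf.
- mint_tin_center (a point): Bystander, not rechargeable: flat round red mint tin with a steel band round it, 64 mm in diameter, 20 mm tall, loose. The point is its centre, 10 mm above the shelf.
Mind the look-alikes: they are no part of the job. Of the things like the part that bears bike_light_center, leave any that is yellow; of the rest the larger one is meant. What is shaped like the part that bears red_pad_top but turquoise is not meant.

How it is judged (in metres and radians):
On the way, in this order (a step that is already met when the one before it is completed fails the run):
1. the power bank lies let go on the long white pad, centred and lengthwise (horizontal distance between power_bank_center and long_pad_top below 0.014 m and z of power_bank_center in the frame of long_pad_top between 0.008 and 0.016 m and angle between power_bank_center's own z axis and vertical below 0.12 rad and angle between the x axis of power_bank_center and the x axis of long_pad_top, either way round below 0.26 rad and contact force between the fingers and power_bank below 0.2 N), for 0.2 s.
2. the earbud case lies let go on the middle of the power bank (horizontal distance between earbud_case_center and power_bank_center below 0.012 m and z of earbud_case_center in the frame of power_bank_center between 0.021 and 0.029 m and angle between earbud_case_center's own z axis and vertical below 0.12 rad and contact force between the fingers and earbud_case below 0.2 N), for 0.2 s.
At the end, for the whole second after the job is handed in: Power bank flat on long pad (14 mm, 15 degrees either way round); earbud case flat on power bank (12 mm); bike light flat on square pad, speaker upright on round pad (14 mm); heights within 4 mm, tilt under 7 degrees; all let go and at rest; marble and mint tin within 15 mm of their starts (horizontal distance between power_bank_center and long_pad_top below 0.014 m and z of power_bank_center in the frame of long_pad_top between 0.008 and 0.016 m and angle between each of power_bank_center, earbud_case_center, bike_light_center, speaker_center's own z axis and vertical below 0.12 rad and angle between the x axis of power_bank_center and the x axis of long_pad_top, either way round below 0.26 rad and horizontal distance between earbud_case_center and power_bank_center below 0.012 m and z of earbud_case_center in the frame of power_bank_center between 0.021 and 0.029 m and horizontal distance between bike_light_center and red_pad_top below 0.014 m and z of bike_light_center in the frame of red_pad_top between 0.011 and 0.019 m and horizontal distance between speaker_center and round_pad_top below 0.014 m and z of speaker_center in the frame of round_pad_top between 0.021 and 0.029 m and linear speed of each of power_bank, earbud_case, bike_light, speaker below 0.02 m/s and angular speed of each of power_bank, earbud_case, bike_light, speaker below 0.2 rad/s and distance of each of marble_center, mint_tin_center from where it was at the start of the episode below 0.015 m); the robot touches nothing.
It fails at once if the marble paperweight is moved 15 mm or more (distance of marble_center from where it was at the start of the episode above 0.015 m).
It fails at once if the mint tin is moved 15 mm or more (distance of mint_tin_center from where it was at the start of the episode above 0.015 m).
It also fails if it takes over 106 s, if anything falls off the work surface, if the arm or the gripper's body presses on something with over 40 N, if the wrist force passes 120 N, or if a joint passes its speed limit or range.

ROBOT

A 7-joint arm with a two-finger parallel gripper is mounted at the origin on the work surface. World frame = base frame: x ahead of the robot, y to its left, z up, the work surface at z = 0. Lengths are in mm, angles in rad, forces in N, time in s.
With the tool pointing down it reaches from about 400 to 875 mm from the base axis. Payload 4.4 kg.
Tool frame: the origin (TCP) lies at the very end of the fingers, on their centre line; the grasp point (between the pads) lies 19 mm behind it; z points along the fingers, y is the line along which they close (so a half turn about z gives the same grasp; the last joint's range is limited). The gripper opens to 85 mm and grips with 20 to 120 N. Pads are 22 mm wide; open, the fingers measure 114 mm over their backs; the gripper's body (76 mm by 85 mm) begins 54 mm behind the grasp point. The pads swing forward as they close: fully open they stand 13 mm farther back than shut.
Start: joints at [1.202, 0.628, 0.038, 1.517, -0.027, 0.996, -0.02], TCP at [193.854, -620.434, 231.313] pointing down, gripper open.
Joint ranges: [-3.06, 3.06], [-0.37, 2.12], [-1.25, 1.32], [0.18, 2.47], [-1.1, 4.24], [0.23, 1.98], [-2.94, 2.94]. Speed limits (rad/s): [2.57, 2.57, 3.14, 3.14, 3.14, 3.14, 3.14].

INTERFACE

Orientations are given as [roll, pitch, yaw] about the fixed x, y, z axes, in that order (R = Rz(yaw) Ry(pitch) Rx(roll)).
In Python, from cell import ctrl gives the robot as it stands.
- The arm moves only by the tool step_arm, never from a script. Its argument "series" is a list that holds one entry, the list of rows, each a list of 7 numbers: the turn, a rotation vector about the tool's x, y, z as a fraction of full scale, then the shift along the tool's x, y, z as a fraction of full scale, then the closure, from 0 (fully open) to 1 (shut). In form: [[[ax, ay, az, tx, ty, tz, gripper], ...]]. A call has 1 to 12 rows; each row shifts and turns the commanded pose from where the row before left it, along the tool's axes as they then stand; what a row does not reach is not made up. Full scale, the value 1, is 150 mm for a shift and 45 degrees for a turn. A row lasts 1/10 s, in which the tool goes at most 50 mm and 8.59 degrees, less where a joint would pass 70% of its speed; a pose out of reach is approached as far as the arm can. A call with a number of a shift or a turn outside -1 to 1 is refused whole. A call with a gripper value outside its range is refused whole. The fingers move at their own pace and stop on an object; the grip force is fixed at half the most. Time passes only in rows, so rows that do not move let the fingers close. It gives the time, the measured TCP pose, the force, the opening and the grip force at its end, in the units of the state.
- ctrl.read_state(): the state, without advancing time (a new reading comes with each control period).
- ctrl.get_image(name): name is "scene" or "top"; returns a dict with "img" (400x640x3 uint8, red, green, blue), "fx", "fy", "cx", "cy" (pixels), "R" (3x3) and "t" (3): a world point X has camera coordinates R X + t. Camera axes: x right, y down, z forward; pixel columns grow to the right and rows downward; lengths in mm; the calibration is good to about 2 mm. A picture is of the moment at which its call begins. There is no depth.
- ctrl.finish_job(): hands the job in; it is judged then, once.
Trained networks look in a picture, given as the dict that the camera call returned (one of the last four; its "shot" number tells which), for a name from the list of things; names that differ only in an ending like _2 or _b are one class to them, and where a whole thing is asked for, a point or a joint stands for the part that bears it (a point fixed in the world has none). Each returns a list of dicts, best first, with "score" (0 to 1); they miss things now and then, are a little off and sometimes report something else, mostly with a low value. They report only what shows in the picture. A call takes as long as a camera call. They do not tell look-alikes from the thing itself.
- ctrl.recognise(picture, thing): "centre" ([column, row] in pixels, amid what is visible of it).
The state is a dict: "clock": time; "qpos": joint angles; "qd": joint speeds; "tau": joint torques, N m; "eef_pos": TCP position; "tool_rot": TCP orientation; "force": force on the tool from outside, world axes, zero at the start; "torque": the same for the moment, N m; "width": finger opening in mm; "gripper_force": force on a finger pad.
Only numpy, scipy, OpenCV 4.12 (cv2) and the standard library are available. Lean on these libraries where they do the work, as an engineer would, in place of code of your own. Each camera call takes 0.05 s, during which the arm holds its last target. There are 200 camera calls.

## Working session

There is one attempt and no reset: what is moved stays moved. The work goes in short steps, Python scripts to look and compute and a tool call to move; the robot and the scene stay as the last step left them, time stands still between calls to the robot, and variables do not carry over. Pictures are saved under pics/ and viewed, at most 14 in all, crops included, and the job is handed in when it is done.

Besides the shell and the picture viewer there is one more tool, called after "Emit:" as name(argument=value, ...) on one line, values as JSON. step_arm: Moves the arm, as the interface text tells. Shift numbers are shares of 150 mm and turn numbers shares of 45 degrees, none past 1 either way. Its arguments: {"type":"object","properties":{"series":{"type":"array","items":{"type":"array","items":{"type":"array","items":{"type":"number","minimum":-1,"maximum":1}}}}},"required":["series"]}

```bash
ls; mkdir -p pics; cat > h.py <<'E'
import numpy as np, cv2
from cell import ctrl
def ray(p,uv,z):
    R=np.array(p["R"]);t=np.array(p["t"]);d=R.T@np.array([(uv[0]-p["cx"])/p["fx"],(uv[1]-p["cy"])/p["fy"],1]);c=-R.T@t
    return (c+d*(z-c[2])/d[2])
def save(p,n,box=None,s=1):
    im=p["img"][:,:,::-1]
    if box: im=im[box[1]:box[3],box[0]:box[2]]
    if s!=1: im=cv2.resize(im,None,fx=s,fy=s,interpolation=cv2.INTER_CUBIC)
    cv2.imwrite("pics/"+n,im)
Z=dict(power_bank_center=24,bike_light_center=30,speaker_center=50,earbud_case_center=31,tray=5,long_pad_top=10,red_pad_top=10,round_pad_top=10,marble_center=34,mint_tin_center=20)
E
python3 - <<'E'
from h import *
for n in ("top","scene"):
    p=ctrl.get_image(n); save(p,n+"0.png")
    print(n,-np.array(p["R"]).T@np.array(p["t"]),p["fx"])
    for k,z in Z.items():
        for r in ctrl.recognise(p,k)[:3]: print(k,np.round(r["centre"]),round(r["score"],2),np.round(ray(p,r["centre"],z)[:2]))
s=ctrl.read_state();print(s["clock"],s["eef_pos"],s["tool_rot"],s["width"])
E
```

```text
pics
top [ 335.17040612  -59.49859448 1076.70396133] 368.7393670403565
power_bank_center [282. 161.] 0.72 [657.  11.]
bike_light_center [257. 230.] 0.81 [452.  79.]
bike_light_center [226. 206.] 0.58 [521. 169.]
bike_light_center [259. 261.] 0.42 [364.  72.]
speaker_center [133. 214.] 0.68 [494. 421.]
earbud_case_center [191. 252.] 0.78 [391. 263.]
tray [197. 257.] 0.92 [377. 252.]
long_pad_top [312. 227.] 0.58 [463. -79.]
long_pad_top [383. 261.] 0.47 [ 362. -282.]
red_pad_top [485. 259.] 0.95 [ 367. -577.]
red_pad_top [438. 223.] 0.93 [ 472. -446.]
round_pad_top [382. 260.] 0.86 [ 365. -280.]
round_pad_top [370. 177.] 0.39 [ 611. -253.]
marble_center [367. 176.] 0.77 [ 608. -238.]
mint_tin_center [204. 174.] 0.64 [617. 240.]
scene [1512.12556807  -74.04807932  851.27606057] 400.83439171535036
power_bank_center [349. 245.] 0.8 [670.  12.]
power_bank_center [365. 203.] 0.48 [476.  80.]
power_bank_center [262. 238.] 0.41 [ 628. -249.]
bike_light_center [395. 216.] 0.79 [558. 165.]
bike_light_center [363. 202.] 0.74 [482.  73.]
bike_light_center [359. 186.] 0.57 [387.  70.]
speaker_center [258. 193.] 0.56 [ 435. -274.]
speaker_center [476. 203.] 0.55 [535. 423.]
earbud_case_center [418. 189.] 0.76 [422. 266.]
tray [415. 194.] 0.87 [418. 261.]
long_pad_top [316. 208.] 0.73 [474. -83.]
long_pad_top [367. 204.] 0.51 [468.  89.]
red_pad_top [204. 214.] 0.88 [ 481. -451.]
red_pad_top [177. 194.] 0.6 [ 367. -572.]
red_pad_top [264. 237.] 0.54 [ 605. -245.]
round_pad_top [258. 192.] 0.64 [ 372. -285.]
marble_center [265. 238.] 0.86 [ 636. -237.]
marble_center [472. 200.] 0.42 [496. 430.]
mint_tin_center [427. 234.] 0.67 [636. 248.]
1.1 [ 193.8210577  -620.42425359  231.31047672] [ 3.14159096e+00 -1.41537407e-05  3.02750097e-01] 85.37065459901629
```

View pics/top0.png

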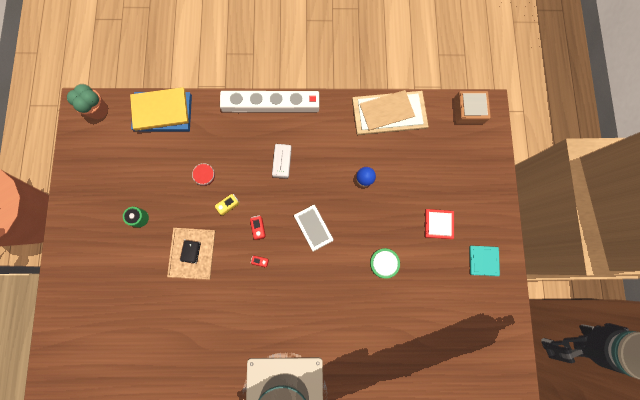

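View pics/scene0.png

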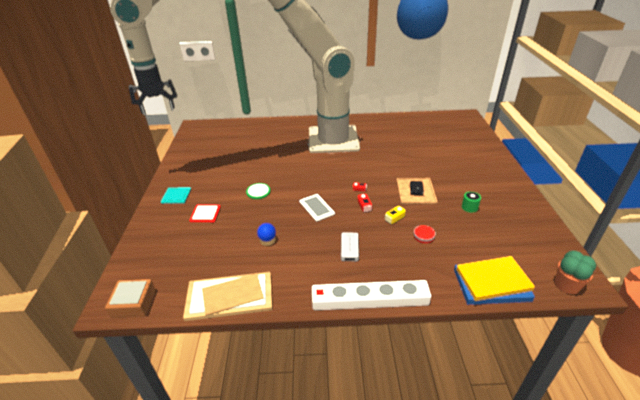

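Top view shows: power bank (282,161), large red light (257,228), small red one (259,261), yellow light (227,205), case in tray (190,251), speaker (133,216), long pad (313,228), round pad (385,263), red pad (440,224), turquoise (485,261), marble (366,176), tin (203,174). I'll fit silhouettes next.

```bash
cat >> h.py <<'E'
from scipy.optimize import minimize
S=4
def outline(p,pose,dim,zc,nr=False):
    x,y,a=pose; L,W,H=dim
    if nr:
        th=np.linspace(0,2*np.pi,40); b=np.c_[L/2*np.cos(th),L/2*np.sin(th)]
    else:
        b=np.array([[1,1],[1,-1],[-1,-1],[-1,1]])*[L/2,W/2]@np.array([[np.cos(a),np.sin(a)],[-np.sin(a),np.cos(a)]])
    P=np.vstack([np.c_[b+[x,y],np.full(len(b),zc+s*H/2)] for s in (-1,1)])
    c=P@np.array(p["R"]).T+np.array(p["t"])
    uv=np.c_[p["fx"]*c[:,0]/c[:,2]+p["cx"],p["fy"]*c[:,1]/c[:,2]+p["cy"]]
    return cv2.convexHull(uv.astype(np.float32))[:,0]
def mask(p,kind,uv,rad=24):
    u,v=map(int,uv); x0,y0=max(u-rad,0),max(v-rad,0)
    c=cv2.resize(p["img"][y0:v+rad,x0:u+rad],None,fx=S,fy=S,interpolation=cv2.INTER_LINEAR)
    h,s,V=[q.astype(int) for q in cv2.split(cv2.cvtColor(c,cv2.COLOR_RGB2HSV))]
    red=((h<8)|(h>171))&(s>165)&(V>110); white=(s<70)&(V>90); green=(h>40)&(h<90)&(s>80)&(V>40)
    m={'white':white,'red':red|(white&(V>110)),'green':green|(white&(V>110)),'black':V<75,'spk':green|(V<45)}[kind].astype(np.uint8)
    n,l,st,ce=cv2.connectedComponentsWithStats(m)
    q=((ce[1:]-S*np.array([u-x0,v-y0]))**2).sum(1)/np.maximum(st[1:,4],1)
    i=1+np.argmax(st[1:,4]/(1+((ce[1:]-S*np.array([u-x0,v-y0]))**2).sum(1)/400))
    k=(l==i).astype(np.uint8); cs,_=cv2.findContours(k,cv2.RETR_EXTERNAL,cv2.CHAIN_APPROX_NONE)
    cv2.drawContours(k,cs,-1,1,-1)
    return k,(x0,y0),c
def fit(pics,kinds,uvs,dim,zc,guess,nr=False):
    ms=[mask(p,k,u) for p,k,u in zip(pics,kinds,uvs)]
    def cost(q):
        t=0
        for p,(m,o,c) in zip(pics,ms):
            r=np.zeros_like(m); pts=(outline(p,q,dim,zc,nr)-o+0.5)*S-0.5
            cv2.fillPoly(r,[np.round(pts*16).astype(np.int32)],1,shift=4)
            t+=1-(r&m).sum()/max((r|m).sum(),1)
        return t
    best=min((minimize(cost,[guess[0],guess[1],a],method='Nelder-Mead',options=dict(initial_simplex=np.array([[0,0,0],[12,0,.0],[0,12,0],[0,0,.3]])+[guess[0],guess[1],a])) for a in (guess[2:] if len(guess)>2 else ([0] if nr else np.arange(0,3.1,.5)))),key=lambda r:r.fun)
    vis=[]
    for p,(m,o,c) in zip(pics,ms):
        c=c[:,:,::-1].copy(); cv2.polylines(c,[np.round((outline(p,best.x,dim,zc,nr)-o+.5)*S-.5).astype(int)],True,(255,0,255),1)
        cs,_=cv2.findContours(m,0,2); cv2.drawContours(c,cs,-1,(255,255,0),1); vis.append(cv2.resize(c,(190,190)))
    return best.x,best.fun,np.vstack(vis)
D={'pb':('white',(100,50,24),12,(657,11),0),'light':('red',(64,34,30),15,(452,79),0),'case':('black',(62,46,26),18,(391,263),0),'spk':('spk',(54,54,50),25,(494,421),1),
'long':('white',(120,70,10),5,(463,-79),0),'rpad':('red',(84,84,10),5,(472,-446),0),'gpad':('green',(86,86,10),5,(365,-280),1)}
def proj(p,X):
    c=np.array(p["R"])@X+np.array(p["t"]); return p["fx"]*c[0]/c[2]+p["cx"],p["fy"]*c[1]/c[2]+p["cy"]
def run(names,out,over={},cams=("top","scene")):
    ps=[ctrl.get_image(n) for n in cams]; v=[]
    for n in names:
        k,d,z,g,nr=D[n]; z=over.get(n,{}).get('z',z); g=over.get(n,{}).get('g',g)
        res=[]
        for sel in ([0],[1],[0,1])[:1 if len(ps)==1 else 3]:
            pp=[ps[i] for i in sel]
            x,f,im=fit(pp,[k]*len(pp),[proj(p,np.array([g[0],g[1],z])) for p in pp],d,z,g,nr)
            res.append((np.round(x[:2],1),round(np.degrees(x[2])%180,1),round(f/len(pp),3)))
        print(n,*res); v.append(im)
    h=max(i.shape[0] for i in v); n=min(4,len(v))
    v+= [np.zeros_like(v[0])]*(-len(v)%n)
    cv2.imwrite("pics/"+out,np.vstack([np.hstack(v[i:i+n]) for i in range(0,len(v),n)]))
E
python3 - <<'E'
from h import *
run(list(D),"fit0.png")
im=cv2.imread("pics/fit0.png");cv2.imwrite("pics/fit0.png",cv2.resize(im,(600,600)))
E
```

```text
pb (array([662.8,  12.7]), np.float64(176.5), np.float64(0.073)) (array([660.5,  12.9]), np.float64(175.2), np.float64(0.091)) (array([660.8,  12.9]), np.float64(175.2), np.float64(0.085))
light (array([458. ,  79.4]), np.float64(11.6), np.float64(0.09)) (array([455.8,  79.6]), np.float64(8.3), np.float64(0.389)) (array([457.5,  79.6]), np.float64(10.6), np.float64(0.247))
case (array([392.4, 268.4]), np.float64(164.3), np.float64(0.248)) (array([387.4, 269.4]), np.float64(163.6), np.float64(0.392)) (array([393.6, 270.4]), np.float64(164.1), np.float64(0.327))
spk (array([491.1, 426.9]), np.float64(2.1), np.float64(0.081)) (array([491.4, 427.5]), np.float64(7.1), np.float64(0.102)) (array([491.4, 427.6]), np.float64(0.3), np.float64(0.094))
long (array([461.4, -81.2]), np.float64(27.5), np.float64(0.012)) (array([462.1, -81.1]), np.float64(27.5), np.float64(0.014)) (array([461.8, -80.9]), np.float64(27.6), np.float64(0.014))
rpad (array([ 473.7, -456.7]), np.float64(17.5), np.float64(0.406)) (array([ 461.3, -454.4]), np.float64(107.5), np.float64(0.412)) (array([ 471.2, -454.1]), np.float64(19.8), np.float64(0.416))
gpad (array([ 357.9, -286.8]), np.float64(16.8), np.float64(0.035)) (array([ 357.3, -287.2]), np.float64(11.6), np.float64(0.068)) (array([ 358.6, -286.7]), np.float64(11.9), np.float64(0.054))
```

View pics/fit0.png

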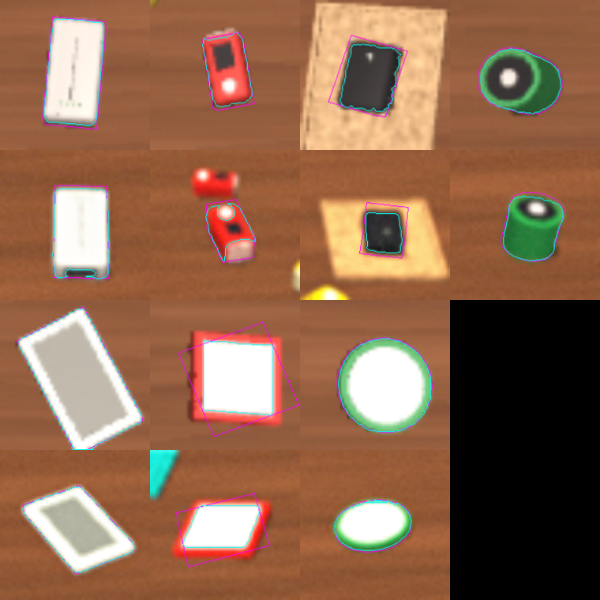

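Emit:
step_arm(series=[[[0, 0, 0, 0.235, -0.172, 0, 0], [0, 0, 0, 0.235, -0.172, 0, 0], [0, 0, 0, 0.235, -0.172, 0, 0], [0, 0, 0, 0.235, -0.172, 0, 0], [0, 0, 0, 0.235, -0.172, 0, 0], [0, 0, 0, 0.235, -0.172, 0, 0], [0, 0, 0, 0.235, -0.172, 0, 0], [0, 0, 0, 0.235, -0.172, 0, 0], [0, 0, 0, 0.235, -0.172, 0, 0]]])

```text
clock: 2.1
eef_pos: [428.4, -302.8, 231.6]
tool_rot: [3.141, -0.0, 0.303]
force: [0.5, -0.5, 0.1]
width: 85.4
gripper_force: 0.0
```

Emit:
step_arm(series=[[[0, 0, 0, 0.235, -0.172, 0.06, 0], [0, 0, 0, 0.235, -0.172, 0.06, 0], [0, 0, 0, 0.235, -0.172, 0.06, 0], [0, 0, 0, 0.235, -0.172, 0.06, 0], [0, 0, 0, 0.235, -0.172, 0.06, 0], [0, 0, 0, 0.235, -0.172, 0.06, 0], [0, 0, 0, 0.235, -0.172, 0.06, 0], [0, 0, 0, 0.235, -0.172, 0.06, 0], [0, 0, 0.162, 0, 0, 0, 0], [0, 0, 0.162, 0, 0, 0, 0], [0, 0, 0.162, 0, 0, 0, 0], [0, 0, 0, 0, 0, 0, 0]]])

```text
clock: 3.3
eef_pos: [635.1, -22.8, 159.2]
tool_rot: [3.141, 0.0, -0.079]
force: [0.5, -0.5, 0.5]
width: 85.6
gripper_force: 0.0
```

```bash
sed -i "s/(s>165)&(V>110)/(s>130)\&(V>110)/; s/'black':V<75/'black':V<100/" h.py
cat >> h.py <<'E'
def to(x,y,z,yaw):
    s=ctrl.read_state(); p=np.array(s["eef_pos"]); r,pi,psi=s["tool_rot"]
    dy=(yaw-np.degrees(psi)+90)%180-90
    print("t",round(s["clock"],1),"tcp",np.round(p,1),"rpy",np.round(np.degrees(s["tool_rot"]),1),"w",round(s["width"],1),"gf",round(s["gripper_force"],1))
    d=np.array([x,y,z])-p; c,sn=np.cos(psi),np.sin(psi)
    print("turn az total",round(-dy/45,3)," shift (old yaw)",np.round([(d[0]*c+d[1]*sn)/150,(d[0]*sn-d[1]*c)/150,-d[2]/150],3))
    psi+=np.radians(dy);c,sn=np.cos(psi),np.sin(psi)
    print("shift (after turn)",np.round([(d[0]*c+d[1]*sn)/150,(d[0]*sn-d[1]*c)/150,-d[2]/150],3),"dist/50",round(np.linalg.norm(d)/50,1), "q7",round(s["qpos"][6],2))
E
python3 - <<'E'
from h import *
to(661.5,12.9,3,175.5)
run(['case','rpad','light'],"fit1.png")
E
```

```text
t 3.3 tcp [635.1 -22.8 159.2] rpy [180.    0.   -4.5] w 85.6 gf 0.0
turn az total -0.0  shift (old yaw) [ 0.156 -0.251  1.041]
shift (after turn) [ 0.157 -0.251  1.041] dist/50 3.2 q7 -1.56Traceback (most recent call last):
  File "<stdin>", line 3, in <module>
  File "h.py", line 62, in run
    x,f,im=fit(pp,[k]*len(pp),[proj(p,np.array([g[0],g[1],z])) for p in pp],d,z,g,nr)
           ~~~^^^^^^^^^^^^^^^^^^^^^^^^^^^^^^^^^^^^^^^^^^^^^^^^^^^^^^^^^^^^^^^^^^^^^^^
  File "h.py", line 37, in fit
    ms=[mask(p,k,u) for p,k,u in zip(pics,kinds,uvs)]
        ~~~~^^^^^^^
  File "h.py", line 32, in mask
    i=1+np.argmax(st[1:,4]/(1+((ce[1:]-S*np.array([u-x0,v-y0]))**2).sum(1)/400))
        ~~~~~~~~~^^^^^^^^^^^^^^^^^^^^^^^^^^^^^^^^^^^^^^^^^^^^^^^^^^^^^^^^^^^^^^^
    return _wrapfunc(a, 'argmax', axis=axis, out=out, **kwds)
    return bound(*args, **kwds)
ValueError: attempt to get argmax of an empty sequence
```

Emit:
step_arm(series=[[[0, 0, 0, 0.157, -0.251, 0, 0], [0, 0, 0, 0, 0, 0.25, 0], [0, 0, 0, 0, 0, 0.25, 0], [0, 0, 0, 0, 0, 0.25, 0], [0, 0, 0, 0, 0, 0.2, 0], [0, 0, 0, 0, 0, 0.09, 0], [0, 0, 0, 0, 0, 0, 1], [0, 0, 0, 0, 0, 0, 1], [0, 0, 0, 0, 0, 0, 1], [0, 0, 0, 0, 0, 0, 1], [0, 0, 0, 0, 0, 0, 1], [0, 0, 0, 0, 0, 0, 1]]])

```text
clock: 4.6
eef_pos: [663.3, 12.5, 5.6]
tool_rot: [-3.141, -0.004, -0.079]
force: [-0.4, -0.3, 7.0]
width: 48.7
gripper_force: 65.8
```

```bash
python3 - <<'E'
from h import *
to(461.8,-81,80,27.6)
p=ctrl.get_image("scene"); save(p,"g1.png",(260,130,480,300),2.5)
E
```

```text
t 4.6 tcp [663.3  12.5   5.6] rpy [-180.    -0.2   -4.5] w 48.7 gf 65.8
turn az total -0.714  shift (old yaw) [-1.29   0.727 -0.496]
shift (after turn) [-1.479 -0.07  -0.496] dist/50 4.7 q7 -1.59
```

View pics/g1.png

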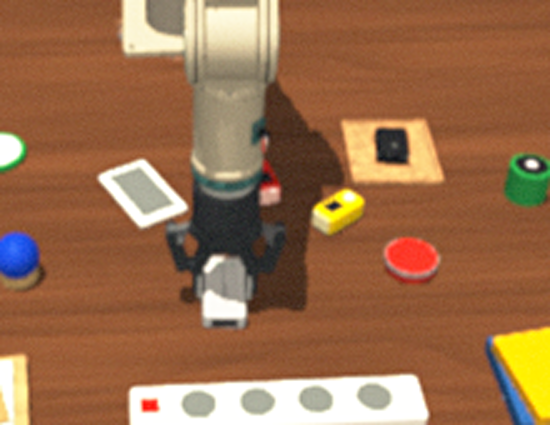

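Bank gripped near its middle (crop ~(225,290)). Lift, turn, carry.

Emit:
step_arm(series=[[[0, 0, 0, 0, 0, -0.25, 1], [0, 0, 0, 0, 0, -0.25, 1], [0, 0, -0.179, 0, 0, 0, 1], [0, 0, -0.179, 0, 0, 0, 1], [0, 0, -0.178, 0, 0, 0, 1], [0, 0, -0.178, 0, 0, 0, 1], [0, 0, 0, -0.25, -0.012, 0, 1], [0, 0, 0, -0.25, -0.012, 0, 1], [0, 0, 0, -0.25, -0.012, 0, 1], [0, 0, 0, -0.25, -0.012, 0, 1], [0, 0, 0, -0.25, -0.012, 0, 1], [0, 0, 0, -0.23, -0.01, 0, 1]]])

```text
clock: 5.85
eef_pos: [458.1, -81.8, 78.8]
tool_rot: [3.141, 0.0, 0.482]
force: [-0.4, -0.5, -3.3]
width: 48.6
gripper_force: 64.7
```

Emit:
step_arm(series=[[[0, 0, 0, 0, 0, 0, 1], [0, 0, 0, 0, 0, 0, 1]]])

```text
clock: 6.05
eef_pos: [459.8, -81.6, 78.8]
tool_rot: [3.141, -0.001, 0.481]
force: [1.3, -0.3, -3.0]
width: 48.6
gripper_force: 64.7
```

```bash
python3 - <<'E'
from h import *
to(462.3,-80.7,16,27.6)
p=ctrl.get_image("scene"); save(p,"g2.png",(260,130,480,300),2.5)
E
```

```text
t 6.0 tcp [459.8 -81.6  78.8] rpy [180.   -0.   27.5] w 48.6 gf 64.7
turn az total -0.001  shift (old yaw) [0.017 0.002 0.419]
shift (after turn) [0.017 0.002 0.419] dist/50 1.3 q7 -1.06
```

View pics/g2.png

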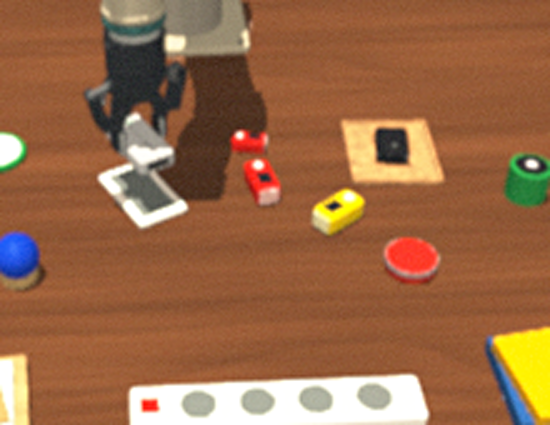

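The bank is held level above the pad (crop (150,145)), aligned with it. Lower, release, retreat upwards.

Emit:
step_arm(series=[[[0, 0, 0, 0.017, 0.002, 0.2, 1], [0, 0, 0, 0, 0, 0.15, 1], [0, 0, 0, 0, 0, 0.05, 1], [0, 0, 0, 0, 0, 0.023, 1], [0, 0, 0, 0, 0, 0, 1], [0, 0, 0, 0, 0, 0, 0.3], [0, 0, 0, 0, 0, 0, 0], [0, 0, 0, 0, 0, 0, 0], [0, 0, 0, 0, 0, -0.1, 0], [0, 0, 0, 0, 0, -0.2, 0], [0, 0, 0, 0, 0, -0.3, 0], [0, 0, 0, 0, 0, -0.3, 0]]])

```text
clock: 7.3
eef_pos: [462.4, -79.9, 151.3]
tool_rot: [-3.141, 0.001, 0.482]
force: [1.1, -1.0, 0.4]
width: 85.2
gripper_force: 0.0
```

Emit:
step_arm(series=[[[0, 0, 0, 0, -0.25, -0.1, 0], [0, 0, 0, 0, -0.25, 0, 0], [0, 0, 0, 0, -0.25, 0, 0], [0, 0, 0, 0, -0.25, 0, 0], [0, 0, 0, 0, -0.25, 0, 0], [0, 0, 0, 0, -0.25, 0, 0], [0, 0, 0, 0, -0.2, 0, 0], [0, 0, 0, 0, 0, 0, 0]]])

```text
clock: 8.1
eef_pos: [343.2, 149.6, 165.6]
tool_rot: [-3.14, -0.001, 0.49]
force: [-0.2, -0.4, 0.1]
width: 85.4
gripper_force: 0.0
```

```bash
python3 - <<'E'
from h import *
to(391,268,120,164)
run(['pb','rpad'],"fit1.png",over=dict(pb=dict(z=22,g=(462,-81))))
p=ctrl.get_image("scene"); save(p,"g3.png",(390,170,450,220),7)
E
```

```text
t 8.1 tcp [343.2 149.6 165.6] rpy [-1.799e+02 -1.000e-01  2.800e+01] w 85.4 gf 0.0
turn az total 0.979  shift (old yaw) [ 0.652 -0.547  0.304]
shift (after turn) [ 0.089 -0.846  0.304] dist/50 2.7 q7 -1.83
pb (array([461.1, -80.8]), np.float64(36.3), np.float64(0.341)) (array([482.6, -81. ]), np.float64(34.8), np.float64(0.231)) (array([467.5, -81.5]), np.float64(32.0), np.float64(0.309))
rpad (array([ 472.6, -457.8]), np.float64(14.8), np.float64(0.407)) (array([ 461.3, -454.4]), np.float64(107.5), np.float64(0.413)) (array([ 471.2, -454.1]), np.float64(19.8), np.float64(0.416))
```

View pics/fit1.png

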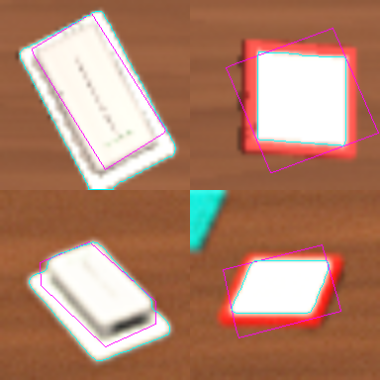

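```bash
sed -i "s/    n,l,st,ce=cv2/    m=cv2.morphologyEx(m,cv2.MORPH_CLOSE,np.ones((11,11)))\n    n,l,st,ce=cv2/" h.py
python3 - <<'E'
from h import *
run(['rpad','case','light'],"fit2.png",cams=("top","scene"))
a=cv2.imread("pics/fit2.png"); v=[]
for n in("top","scene"):
    p=ctrl.get_image(n); u,w=map(int,proj(p,np.array([462,-81,22]))); x0,y0=u-22,w-22
    c=cv2.resize(p["img"][y0:y0+44,x0:x0+44],None,fx=9,fy=9,interpolation=cv2.INTER_CUBIC)[:,:,::-1].copy()
    th=np.radians(27.6)
    for z in (34,):
        P=[np.array([461.8,-81,z])+[i*50*np.cos(th)-j*25*np.sin(th),i*50*np.sin(th)+j*25*np.cos(th),0] for i,j in((1,1),(1,-1),(-1,-1),(-1,1))]
        cv2.polylines(c,[np.round((np.array([proj(p,X) for X in P])-[x0,y0]+.5)*9).astype(int)],True,(255,0,255),1)
    v.append(c)
v=np.hstack(v); a=cv2.resize(a,(570,200)) if 0 else a
h=np.zeros((v.shape[0]+200,800,3),np.uint8); h[:v.shape[0],:v.shape[1]]=v[:,:800]
cv2.imwrite("pics/chk.png",np.hstack([cv2.resize(v,(594,297)),cv2.resize(a,None,fx=.35,fy=.78)]) if 0 else np.vstack([cv2.resize(v,(570,285)),cv2.resize(a,(570,300))]))
E
```

```text
rpad (array([ 471.7, -452. ]), np.float64(176.6), np.float64(0.023)) (array([ 471.3, -453.4]), np.float64(175.7), np.float64(0.037)) (array([ 471.5, -452.3]), np.float64(85.9), np.float64(0.035))
case (array([403.5, 261.7]), np.float64(73.5), np.float64(0.563)) (array([393.2, 268.8]), np.float64(164.1), np.float64(0.32)) (array([397.6, 259. ]), np.float64(74.2), np.float64(0.491))
light (array([459.9,  79.8]), np.float64(11.0), np.float64(0.049)) (array([430.7,  76.6]), np.float64(8.0), np.float64(0.408)) (array([459.6,  79.9]), np.float64(11.1), np.float64(0.275))
```

View pics/chk.png

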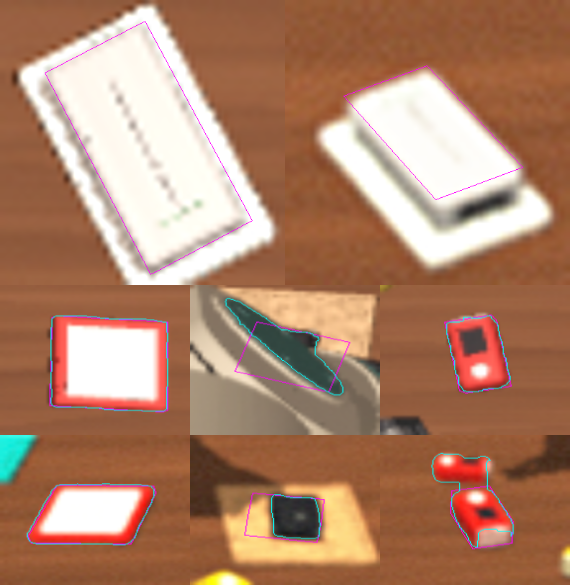

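Bank sits centred on its pad within ~2 mm, and red pad is (471.5,-452). The arm hides the case in the top view; step aside and re-measure it.

Emit:
step_arm(series=[[[0, 0, 0, 0, 0.25, 0, 0], [0, 0, 0, 0, 0.25, 0, 0], [0, 0, 0, 0, 0.25, 0, 0], [0, 0, 0, 0, 0.25, 0, 0], [0, 0, 0, 0, 0.25, 0, 0], [0, 0, 0, 0, 0, 0, 0]]])

```text
clock: 9.05
eef_pos: [433.5, -26.2, 165.0]
tool_rot: [3.139, -0.0, 0.471]
force: [-0.1, 0.1, 0.2]
width: 85.2
gripper_force: 0.0
```

```bash
python3 - <<'E'
from h import *
k,d,z,g,nr=D['case']
for dd in ((62,46,26),(58,42,23),(54,38,22)):
    D['case']=('black',dd,18,(391,268),0); run(['case'],"fit3.png")
to(391,268,120,170)
p=ctrl.get_image("top"); save(p,"case.png",(160,220,230,290),4)
a=cv2.imread("pics/fit3.png");b=cv2.imread("pics/case.png");cv2.imwrite("pics/fit3.png",np.hstack([cv2.resize(a,(280,560)),cv2.resize(b,(500,560))]))
# tray pose from cork colour
for n in("top",):
    h,s,v=cv2.split(cv2.cvtColor(p["img"],cv2.COLOR_RGB2HSV)); m=((v>150)&(h>10)&(h<25)&(s>60)&(s<170)).astype(np.uint8); q=np.zeros_like(m); q[222:285,160:222]=m[222:285,160:222]
    c=max(cv2.findContours(q,0,1)[0],key=cv2.contourArea)[:,0]
    W=np.array([ray(p,x,8)[:2] for x in c],np.float32); print(cv2.minAreaRect(W))
E
```

```text
case (array([392.3, 268.5]), np.float64(166.4), np.float64(0.19)) (array([391.2, 271.3]), np.float64(162.1), np.float64(0.333)) (array([391.9, 268.6]), np.float64(164.8), np.float64(0.269))
case (array([392.4, 269.1]), np.float64(170.8), np.float64(0.066)) (array([396.3, 268.5]), np.float64(164.7), np.float64(0.226)) (array([392.7, 268.6]), np.float64(168.7), np.float64(0.16))
case (array([392.7, 268.8]), np.float64(170.0), np.float64(0.089)) (array([396.6, 268.4]), np.float64(169.3), np.float64(0.115)) (array([394.5, 269. ]), np.float64(171.2), np.float64(0.11))
t 9.3 tcp [430.8 -19.3 165.2] rpy [-180.     0.    27.7] w 85.7 gf 0.0
turn az total 0.838  shift (old yaw) [ 0.656 -1.819  0.301]
shift (after turn) [-0.594 -1.84   0.301] dist/50 5.9 q7 -1.38
((387.80059814453125, 269.427978515625), (178.73403930664062, 150.44113159179688), 89.70619201660156)
```

View pics/fit3.png

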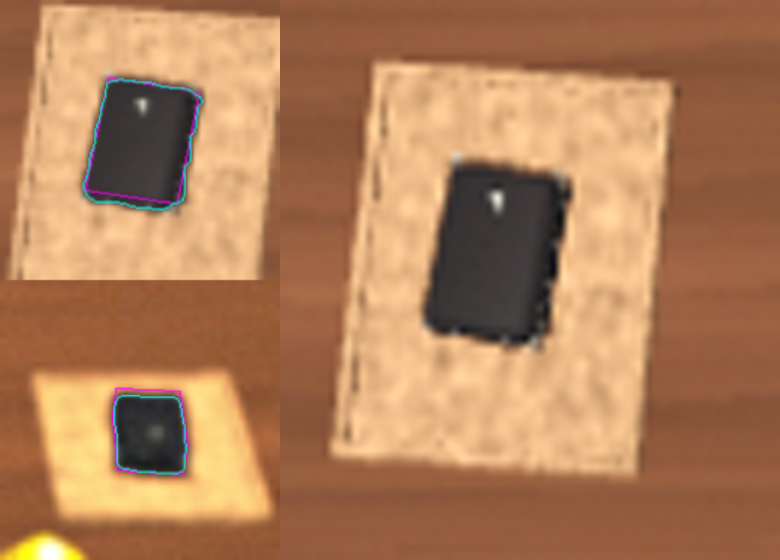

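Case in tray centred (393.5,268.7), yaw ≈171°.

Emit:
step_arm(series=[[[0, 0, 0.163, 0, 0, 0, 0], [0, 0, 0.163, 0, 0, 0, 0], [0, 0, 0.163, 0, 0, 0, 0], [0, 0, 0.163, 0, 0, 0, 0], [0, 0, 0.163, 0, 0, 0, 0.25], [0, 0, 0, -0.078, -0.265, 0, 0.25], [0, 0, 0, -0.078, -0.265, 0, 0.25], [0, 0, 0, -0.078, -0.265, 0, 0.25], [0, 0, 0, -0.078, -0.265, 0, 0.25], [0, 0, 0, -0.078, -0.265, 0, 0.25], [0, 0, 0, -0.078, -0.265, 0.15, 0.25], [0, 0, 0, -0.078, -0.265, 0.15, 0.25]]])

```text
clock: 10.6
eef_pos: [393.7, 270.2, 120.3]
tool_rot: [-3.14, -0.001, -0.156]
force: [1.4, 1.0, 0.2]
width: 64.1
gripper_force: 0.0
```

Emit:
step_arm(series=[[[0, 0, 0, 0, 0, 0, 0.25], [0, 0, 0, 0, 0, 0, 0.25]]])

```text
clock: 10.8
eef_pos: [392.7, 268.5, 119.6]
tool_rot: [3.14, 0.002, -0.154]
force: [0.2, -0.9, -0.1]
width: 63.8
gripper_force: 0.0
```

```bash
python3 - <<'E'
from h import *
to(393.5,268.7,11,171)
E
```

```text
t 10.8 tcp [392.7 268.5 119.6] rpy [ 1.799e+02  1.000e-01 -8.800e+00] w 63.8 gf 0.0
turn az total 0.004  shift (old yaw) [ 0.005 -0.002  0.724]
shift (after turn) [ 0.005 -0.002  0.724] dist/50 2.2 q7 -2.48
```

Emit:
step_arm(series=[[[0, 0, 0, 0.005, 0, 0.25, 0.25], [0, 0, 0, 0, 0, 0.25, 0.25], [0, 0, 0, 0, 0, 0.15, 0.25], [0, 0, 0, 0, 0, 0.074, 0.25], [0, 0, 0, 0, 0, 0, 0.25], [0, 0, 0, 0, 0, 0, 1], [0, 0, 0, 0, 0, 0, 1], [0, 0, 0, 0, 0, 0, 1], [0, 0, 0, 0, 0, 0, 1], [0, 0, 0, 0, 0, 0, 1]]])

```text
clock: 11.8
eef_pos: [396.1, 267.3, 13.0]
tool_rot: [-3.141, -0.001, -0.159]
force: [-0.1, -2.0, 7.2]
width: 44.5
gripper_force: 62.5
```

Emit:
step_arm(series=[[[0, 0, 0, 0, 0, -0.15, 1], [0, 0, 0, 0, 0, -0.25, 1], [0, 0, 0, 0, 0, -0.25, 1], [0, 0, 0, 0, 0, -0.25, 1], [0, 0, 0, 0, 0, 0, 1]]])

```text
clock: 12.3
eef_pos: [397.8, 269.4, 151.4]
tool_rot: [-3.135, -0.006, -0.158]
force: [0.4, 0.5, -0.9]
width: 44.8
gripper_force: 61.6
```

```bash
python3 - <<'E'
from h import *
to(461.8,-81,120,27.6)
E
```

```text
t 12.3 tcp [397.8 269.4 151.4] rpy [-179.6   -0.4   -9.1] w 44.8 gf 61.6
turn az total -0.815  shift (old yaw) [0.79  2.239 0.21 ]
shift (after turn) [-0.704  2.268  0.21 ] dist/50 7.2 q7 -2.57
```

Emit:
step_arm(series=[[[0, 0, -0.163, 0, 0, 0, 1], [0, 0, -0.163, 0, 0, 0, 1], [0, 0, -0.163, 0, 0, 0, 1], [0, 0, -0.163, 0, 0, 0, 1], [0, 0, -0.163, 0, 0, 0, 1], [0, 0, 0, -0.076, 0.252, 0, 1], [0, 0, 0, -0.076, 0.252, 0, 1], [0, 0, 0, -0.076, 0.252, 0, 1], [0, 0, 0, -0.076, 0.252, 0, 1], [0, 0, 0, -0.076, 0.252, 0, 1], [0, 0, 0, -0.076, 0.252, 0, 1], [0, 0, 0, -0.076, 0.252, 0, 1]]])

```text
clock: 13.5
eef_pos: [446.8, -5.7, 146.4]
tool_rot: [-3.141, 0.001, 0.482]
force: [0.3, 1.0, -0.6]
width: 44.8
gripper_force: 61.5
```

Emit:
step_arm(series=[[[0, 0, 0, -0.076, 0.252, 0.1, 1], [0, 0, 0, -0.076, 0.252, 0.1, 1], [0, 0, 0, 0, 0, 0.1, 1], [0, 0, 0, 0, 0, 0, 1], [0, 0, 0, 0, 0, 0, 1]]])

```text
clock: 14.0
eef_pos: [461.4, -80.7, 101.6]
tool_rot: [-3.14, 0.001, 0.483]
force: [0.4, -0.1, -0.7]
width: 44.7
gripper_force: 61.6
```

```bash
python3 - <<'E'
from h import *
to(464.2,-79.7,42.5,27.6)
p=ctrl.get_image("scene"); save(p,"g4.png",(280,150,380,240),6)
E
```

```text
t 14.0 tcp [461.4 -80.7 101.6] rpy [-1.799e+02  1.000e-01  2.770e+01] w 44.7 gf 61.6
turn az total 0.002  shift (old yaw) [0.02  0.003 0.394]
shift (after turn) [0.02  0.002 0.394] dist/50 1.2 q7 -1.45
```

View pics/g4.png

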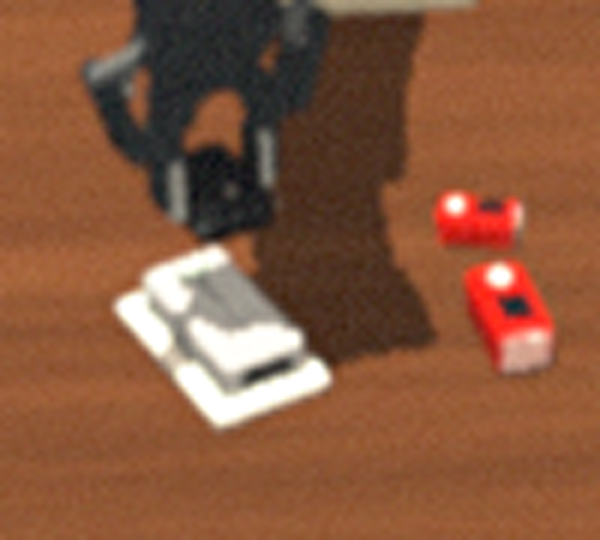

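Case held level at crop (215,190). Lower it on, release, retreat, and look.

Emit:
step_arm(series=[[[0, 0, 0, 0.018, 0.002, 0.2, 1], [0, 0, 0, 0, 0, 0.12, 1], [0, 0, 0, 0, 0, 0.05, 1], [0, 0, 0, 0, 0, 0.026, 1], [0, 0, 0, 0, 0, 0, 1], [0, 0, 0, 0, 0, 0, 0.4], [0, 0, 0, 0, 0, 0, 0.2], [0, 0, 0, 0, 0, 0, 0.2], [0, 0, 0, 0, 0, -0.1, 0.2], [0, 0, 0, 0, 0, -0.2, 0.2], [0, 0, 0, 0, 0, -0.3, 0], [0, 0, 0, 0, 0, -0.2, 0]]])

```text
clock: 15.25
eef_pos: [465.0, -80.6, 164.8]
tool_rot: [3.141, -0.001, 0.482]
force: [-0.2, 0.3, -0.2]
width: 85.5
gripper_force: 0.0
```

Emit:
step_arm(series=[[[0, 0, 0, 0, -0.25, 0, 0], [0, 0, 0, 0, -0.25, 0, 0], [0, 0, 0, 0, -0.25, 0, 0], [0, 0, 0, 0, -0.25, 0, 0], [0, 0, 0, 0, -0.25, 0, 0], [0, 0, 0, 0, 0, 0, 0], [0, 0, 0, 0, 0, 0, 0]]])

```text
clock: 15.95
eef_pos: [377.6, 85.9, 162.8]
tool_rot: [3.141, 0.0, 0.484]
force: [0.2, -0.6, 0.3]
width: 85.3
gripper_force: 0.0
```

```bash
python3 - <<'E'
from h import *
to(458.5,79.6,60,11)
D['case']=('black',(58,42,23),47,(462,-81),0); run(['case'],"fit4.png")
E
```

```text
t 15.9 tcp [377.6  85.9 162.8] rpy [180.    0.   27.7] w 85.3 gf 0.0
turn az total 0.372  shift (old yaw) [0.458 0.288 0.685]
shift (after turn) [0.522 0.144 0.685] dist/50 2.6 q7 -1.79
case (array([461.3, -81.3]), np.float64(27.7), np.float64(0.044)) (array([464.2, -81.2]), np.float64(21.7), np.float64(0.139)) (array([461.4, -80.8]), np.float64(26.4), np.float64(0.1))
```

View pics/fit4.png

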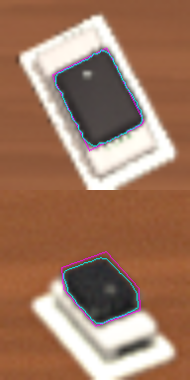

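Case centred on the bank (461.4,-81). Next, the bike light.

Emit:
step_arm(series=[[[0, 0, 0.124, 0, 0, 0, 0.3], [0, 0, 0.124, 0, 0, 0, 0.3], [0, 0, 0.124, 0, 0, 0, 0.3], [0, 0, 0, 0.261, 0.072, 0, 0.3], [0, 0, 0, 0.261, 0.072, 0, 0.3], [0, 0, 0, 0, 0, 0.25, 0.3], [0, 0, 0, 0, 0, 0.25, 0.3], [0, 0, 0, 0, 0, 0, 0.3], [0, 0, 0, 0, 0, 0, 0.3]]])

```text
clock: 16.95
eef_pos: [458.3, 78.0, 87.3]
tool_rot: [3.141, 0.003, 0.188]
force: [0.1, 1.0, 1.0]
width: 59.5
gripper_force: 0.0
```

```bash
python3 - <<'E'
from h import *
to(458.5,79.6,6,11)
E
```

```text
t 16.9 tcp [458.3  78.   87.3] rpy [180.    0.2  10.8] w 59.5 gf 0.0
turn az total -0.005  shift (old yaw) [ 0.003 -0.01   0.542]
shift (after turn) [ 0.003 -0.01   0.542] dist/50 1.6 q7 -2.02
```

Emit:
step_arm(series=[[[0, 0, 0, 0.003, -0.01, 0.25, 0.3], [0, 0, 0, 0, 0, 0.2, 0.3], [0, 0, 0, 0, 0, 0.09, 0.3], [0, 0, 0, 0, 0, 0, 0.3], [0, 0, 0, 0, 0, 0, 1], [0, 0, 0, 0, 0, 0, 1], [0, 0, 0, 0, 0, 0, 1], [0, 0, 0, 0, 0, 0, 1], [0, 0, 0, 0, 0, 0, 1], [0, 0, 0, 0, 0, 0, 1]]])

```text
clock: 17.95
eef_pos: [460.1, 80.6, 8.3]
tool_rot: [3.141, -0.003, 0.189]
force: [-0.6, -0.4, 5.7]
width: 33.0
gripper_force: 60.1
```

Emit:
step_arm(series=[[[0, 0, 0, 0, 0, -0.15, 1], [0, 0, 0, 0, 0, -0.25, 1], [0, 0, 0, 0, 0, -0.25, 1], [0, 0, 0, 0, 0, -0.25, 1], [0, 0, 0, 0, 0, -0.1, 1], [0, 0, 0, 0, 0, 0, 1]]])

```text
clock: 18.55
eef_pos: [460.7, 80.8, 159.7]
tool_rot: [3.141, -0.006, 0.189]
force: [-0.7, 0.3, -0.8]
width: 32.6
gripper_force: 59.7
```

```bash
python3 - <<'E'
from h import *
to(471.5,-452.3,155,11)
E
```

```text
t 18.6 tcp [460.7  80.8 159.7] rpy [180.   -0.4  10.8] w 32.6 gf 59.7
turn az total -0.004  shift (old yaw) [-0.596  3.504  0.031]
shift (after turn) [-0.607  3.503  0.031] dist/50 10.7 q7 -2.04
```

Emit:
step_arm(series=[[[0, 0, 0, -0.042, 0.25, 0, 1], [0, 0, 0, -0.042, 0.25, 0, 1], [0, 0, 0, -0.042, 0.25, 0, 1], [0, 0, 0, -0.042, 0.25, 0, 1], [0, 0, 0, -0.042, 0.25, 0, 1], [0, 0, 0, -0.042, 0.25, 0, 1], [0, 0, 0, -0.042, 0.25, 0, 1], [0, 0, 0, -0.042, 0.25, 0, 1], [0, 0, 0, -0.042, 0.25, 0, 1], [0, 0, 0, -0.042, 0.25, 0, 1], [0, 0, 0, -0.042, 0.25, 0, 1], [0, 0, 0, -0.042, 0.25, 0, 1]]])

```text
clock: 19.75
eef_pos: [468.4, -376.9, 155.5]
tool_rot: [-3.14, 0.002, 0.19]
force: [0.9, -0.5, -0.4]
width: 32.9
gripper_force: 59.8
```

Emit:
step_arm(series=[[[0, 0, 0, -0.045, 0.25, 0.1, 1], [0, 0, 0, -0.045, 0.25, 0.2, 1], [0, 0, 0, 0, 0, 0.25, 1], [0, 0, 0, 0, 0, 0, 1], [0, 0, 0, 0, 0, 0, 1]]])

```text
clock: 20.25
eef_pos: [470.0, -449.9, 73.2]
tool_rot: [-3.139, 0.002, 0.191]
force: [-0.4, -0.3, -0.1]
width: 33.0
gripper_force: 59.8
```

```bash
python3 - <<'E'
from h import *
to(472.5,-452.3,18.5,10.8)
E
```

```text
t 20.2 tcp [ 470.  -449.9   73.2] rpy [-1.798e+02  1.000e-01  1.100e+01] w 33.0 gf 59.8
turn az total 0.004  shift (old yaw) [0.013 0.019 0.365]
shift (after turn) [0.013 0.018 0.365] dist/50 1.1 q7 -1.08
```

Emit:
step_arm(series=[[[0, 0, 0, 0.013, 0.018, 0.2, 1], [0, 0, 0, 0, 0, 0.1, 1], [0, 0, 0, 0, 0, 0.04, 1], [0, 0, 0, 0, 0, 0.028, 1], [0, 0, 0, 0, 0, 0, 1], [0, 0, 0, 0, 0, 0, 0.5], [0, 0, 0, 0, 0, 0, 0.3], [0, 0, 0, 0, 0, 0, 0.3], [0, 0, 0, 0, 0, -0.1, 0.3], [0, 0, 0, 0, 0, -0.25, 0.3], [0, 0, 0, 0, 0, -0.3, 0], [0, 0, 0, 0, 0, -0.3, 0]]])

```text
clock: 21.45
eef_pos: [472.6, -453.8, 163.7]
tool_rot: [-3.141, 0.0, 0.19]
force: [0.2, -1.3, -0.9]
width: 84.6
gripper_force: 0.0
```

Emit:
step_arm(series=[[[0, 0, 0, 0.048, -0.29, -0.05, 0], [0, 0, 0, 0.048, -0.29, 0, 0], [0, 0, 0, 0.048, -0.29, 0, 0], [0, 0, 0, 0.048, -0.29, 0, 0], [0, 0, 0, 0.048, -0.29, 0, 0], [0, 0, 0, 0.048, -0.29, 0, 0], [0, 0, 0, 0.048, -0.29, 0, 0], [0, 0, 0, 0.048, -0.29, 0, 0], [0, 0, 0, 0.048, -0.29, 0, 0], [0, 0, 0, 0.048, -0.29, 0, 0], [0, 0, 0, 0.048, -0.29, 0, 0], [0, 0, 0, 0.048, -0.29, 0, 0]]])

```text
clock: 22.65
eef_pos: [459.2, 76.7, 169.9]
tool_rot: [3.141, -0.001, 0.19]
force: [0.9, 0.2, 0.2]
width: 85.3
gripper_force: 0.0
```

```bash
python3 - <<'E'
from h import *
to(491.4,427.4,150,55)
D['light']=('red',(64,34,30),25,(471,-452),0)
p=ctrl.get_image("top"); q=ctrl.get_image("scene")
save(p,"l1.png",(410,195,470,255),6);save(q,"l2.png",(175,185,235,245),6)
cv2.imwrite("pics/l.png",np.hstack([cv2.imread("pics/l1.png"),cv2.imread("pics/l2.png")]))
for pp,o in((p,(410,195)),(q,(175,185))): print([np.round((np.array(proj(pp,np.array([471.5,-452.3,z])))-o+.5)*6) for z in (10,40)])
E
```

```text
t 22.6 tcp [459.2  76.7 169.9] rpy [ 1.80e+02 -1.00e-01  1.09e+01] w 85.3 gf 0.0
turn az total -0.981  shift (old yaw) [ 0.652 -2.256  0.133]
shift (after turn) [ 2.038 -1.165  0.133] dist/50 7.1 q7 -2.02
[array([181., 174.]), array([204., 166.])]
[array([182., 163.]), array([170., 121.])]
```

View pics/l.png

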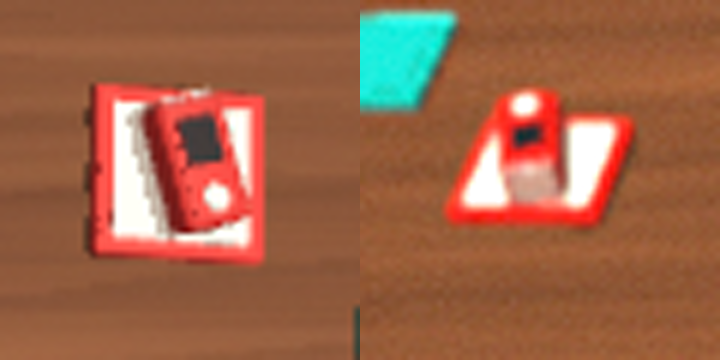

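Light sits upright near pad centre (top face ≈(203,160) vs expected (204,166) in crop, ~3 mm). Speaker next, no turn needed.

Emit:
step_arm(series=[[[0, 0, 0, 0.0725, -0.251, 0, 0], [0, 0, 0, 0.0725, -0.251, 0, 0], [0, 0, 0, 0.0725, -0.251, 0, 0], [0, 0, 0, 0.0725, -0.251, 0, 0], [0, 0, 0, 0.0725, -0.251, 0, 0], [0, 0, 0, 0.0725, -0.251, 0, 0], [0, 0, 0, 0.0725, -0.251, 0, 0], [0, 0, 0, 0.0725, -0.251, 0, 0], [0, 0, 0, 0.0725, -0.251, 0.2, 0], [0, 0, 0, 0, 0, 0.2, 0], [0, 0, 0, 0, 0, 0, 0], [0, 0, 0, 0, 0, 0, 0]]])

```text
clock: 23.95
eef_pos: [491.7, 424.8, 109.1]
tool_rot: [3.14, 0.001, 0.189]
force: [0.3, -0.2, 1.0]
width: 85.4
gripper_force: 0.0
```

```bash
python3 - <<'E'
from h import *
to(491.4,427.4,9,10.9)
E
```

```text
t 23.9 tcp [491.7 424.8 109.1] rpy [1.799e+02 1.000e-01 1.080e+01] w 85.4 gf 0.0
turn az total -0.002  shift (old yaw) [ 0.001 -0.017  0.668]
shift (after turn) [ 0.002 -0.017  0.668] dist/50 2.0 q7 -2.5
```

Emit:
step_arm(series=[[[0, 0, 0, 0.001, -0.017, 0.2, 0], [0, 0, 0, 0, 0, 0.2, 0], [0, 0, 0, 0, 0, 0.18, 0], [0, 0, 0, 0, 0, 0.088, 0], [0, 0, 0, 0, 0, 0, 0], [0, 0, 0, 0, 0, 0, 1], [0, 0, 0, 0, 0, 0, 1], [0, 0, 0, 0, 0, 0, 1], [0, 0, 0, 0, 0, 0, 1], [0, 0, 0, 0, 0, 0, 1]]])

```text
clock: 24.95
eef_pos: [492.1, 429.4, 10.6]
tool_rot: [-3.14, -0.002, 0.189]
force: [0.8, -1.2, 5.1]
width: 52.9
gripper_force: 62.9
```

Emit:
step_arm(series=[[[0, 0, 0, 0, 0, -0.15, 1], [0, 0, 0, 0, 0, -0.25, 1], [0, 0, 0, 0, 0, -0.25, 1], [0, 0, 0, 0, 0, -0.25, 1], [0, 0, 0, 0, 0, -0.1, 1], [0, 0, 0, 0, 0, 0, 1]]])

```text
clock: 25.55
eef_pos: [492.1, 429.8, 161.2]
tool_rot: [-3.139, -0.004, 0.189]
force: [0.7, -0.6, -1.8]
width: 52.9
gripper_force: 63.4
```

```bash
python3 - <<'E'
from h import *
to(358.2,-286.8,160,10.9)
E
```

```text
t 25.6 tcp [492.1 429.8 161.2] rpy [-179.8   -0.2   10.9] w 52.9 gf 63.4
turn az total -0.001  shift (old yaw) [-1.776  4.524  0.008]
shift (after turn) [-1.78   4.522  0.008] dist/50 14.6 q7 -2.47
```

Emit:
step_arm(series=[[[0, 0, 0, -0.068, 0.238, 0, 1], [0, 0, 0, -0.068, 0.238, 0, 1], [0, 0, 0, -0.068, 0.238, 0, 1], [0, 0, 0, -0.068, 0.238, 0, 1], [0, 0, 0, -0.068, 0.238, 0, 1], [0, 0, 0, -0.068, 0.238, 0, 1], [0, 0, 0, -0.068, 0.238, 0, 1], [0, 0, 0, -0.068, 0.238, 0, 1], [0, 0, 0, -0.068, 0.238, 0, 1], [0, 0, 0, -0.068, 0.238, 0, 1]]])

```text
clock: 26.55
eef_pos: [456.4, 57.0, 156.8]
tool_rot: [-3.141, 0.004, 0.19]
force: [0.7, 0.0, -1.3]
width: 52.9
gripper_force: 63.6
```

Emit:
step_arm(series=[[[0, 0, 0, -0.122, 0.238, 0, 1], [0, 0, 0, -0.122, 0.238, 0, 1], [0, 0, 0, -0.122, 0.238, 0, 1], [0, 0, 0, -0.122, 0.238, 0, 1], [0, 0, 0, -0.122, 0.238, 0, 1], [0, 0, 0, -0.122, 0.238, 0, 1], [0, 0, 0, -0.122, 0.238, 0, 1], [0, 0, 0, -0.122, 0.238, 0.1, 1], [0, 0, 0, -0.122, 0.238, 0.2, 1], [0, 0, 0, 0, 0, 0.2, 1], [0, 0, 0, 0, 0, 0, 1], [0, 0, 0, 0, 0, 0, 1]]])

```text
clock: 27.75
eef_pos: [356.4, -286.1, 82.8]
tool_rot: [-3.138, 0.002, 0.191]
force: [0.5, 0.3, -0.8]
width: 52.7
gripper_force: 63.7
```

```bash
python3 - <<'E'
from h import *
to(358.2,-286.8,21,10.9)
E
```

```text
t 27.8 tcp [ 356.4 -286.1   82.8] rpy [-1.798e+02  1.000e-01  1.100e+01] w 52.7 gf 63.7
turn az total 0.001  shift (old yaw) [0.011 0.007 0.412]
shift (after turn) [0.011 0.007 0.412] dist/50 1.2 q7 -1.37
```

Emit:
step_arm(series=[[[0, 0, 0, 0.011, 0.007, 0.2, 1], [0, 0, 0, 0, 0, 0.14, 1], [0, 0, 0, 0, 0, 0.05, 1], [0, 0, 0, 0, 0, 0.024, 1], [0, 0, 0, 0, 0, 0, 1], [0, 0, 0, 0, 0, 0, 0.3], [0, 0, 0, 0, 0, 0, 0], [0, 0, 0, 0, 0, 0, 0], [0, 0, 0, 0, 0, -0.1, 0], [0, 0, 0, 0, 0, -0.25, 0], [0, 0, 0, 0, 0, -0.3, 0], [0, 0, 0, 0, 0, -0.3, 0]]])

```text
clock: 28.95
eef_pos: [358.3, -288.1, 165.7]
tool_rot: [-3.141, 0.001, 0.19]
force: [0.6, -0.8, -0.3]
width: 85.4
gripper_force: 0.0
```

Emit:
step_arm(series=[[[0, 0, 0, 0.14, -0.28, 0, 0], [0, 0, 0, 0.14, -0.28, 0, 0], [0, 0, 0, 0.14, -0.28, 0, 0], [0, 0, 0, 0.14, -0.28, 0, 0], [0, 0, 0, 0.14, -0.28, 0, 0], [0, 0, 0, 0.14, -0.28, 0, 0], [0, 0, 0, 0.1, -0.28, 0, 0], [0, 0, 0, 0.08, -0.28, 0, 0], [0, 0, 0, 0.08, -0.28, 0, 0], [0, 0, 0, 0.08, -0.28, 0, 0], [0, 0, 0, 0, 0, 0, 0], [0, 0, 0, 0, 0, 0, 0]]])

```text
clock: 30.15
eef_pos: [453.0, 158.4, 164.1]
tool_rot: [3.142, 0.001, 0.193]
force: [1.2, -0.1, 0.1]
width: 85.3
gripper_force: 0.0
```

```bash
python3 - <<'E'
from h import *
p=ctrl.get_image("top"); q=ctrl.get_image("scene")
for k in ("marble_center","mint_tin_center"):
    r=ctrl.recognise(p,k)[0]; print(k,np.round(ray(p,r["centre"],Z[k])[:2]))
a=[]
for pp in(p,q):
    u,v=map(int,proj(pp,np.array([358,-287,30]))); b=(u-30,v-30,u+30,v+30); save(pp,"t.png",b,6); a.append(cv2.imread("pics/t.png"))
    print([np.round((np.array(proj(pp,np.array([358.2,-286.8,z])))-b[:2]+.5)*6) for z in (10,60)])
c=q["img"][150:300,160:480,::-1]
cv2.imwrite("pics/fin.png",np.vstack([cv2.resize(np.hstack(a),(640,320)),cv2.resize(c,(590,277))[:, :].copy() if 0 else cv2.resize(c,(640,280))]))
E
```

```text
Traceback (most recent call last):
IndexError: list index out of range
```

```bash
python3 - <<'E'
from h import *
p=ctrl.get_image("top"); q=ctrl.get_image("scene")
for k in ("marble_center","mint_tin_center"):
    for pp in (p,q):
        for r in ctrl.recognise(pp,k)[:1]: print(k,np.round(ray(pp,r["centre"],Z[k])[:2]))
a=[]
for pp in(p,q):
    u,v=map(int,proj(pp,np.array([358,-287,30]))); b=(u-30,v-30,u+30,v+30); save(pp,"t.png",b,6); a.append(cv2.imread("pics/t.png"))
    print([np.round((np.array(proj(pp,np.array([358.2,-286.8,z])))-b[:2]+.5)*320/60) for z in (10,60)])
c=q["img"][150:290,160:480,::-1]
cv2.imwrite("pics/fin.png",np.vstack([cv2.resize(np.hstack(a),(640,320)),cv2.resize(c,(640,280))]))
E
```

```text
marble_center [ 606. -241.]
mint_tin_center [614. 249.]
mint_tin_center [637. 242.]
[array([157., 167.]), array([178., 165.])]
[array([167., 192.]), array([157., 130.])]
```

View pics/fin.png

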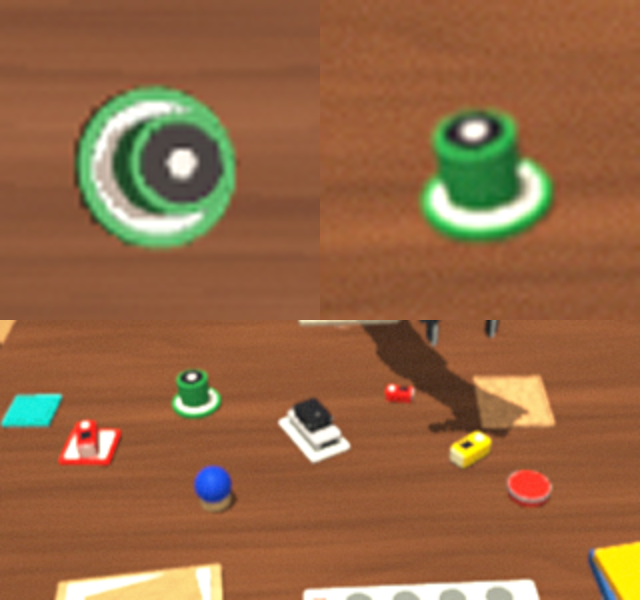

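All four are in place: the speaker dot is within 2 mm of target, and the bank with the case, the light, the marble and the tin are as they should be.

```bash
python3 -c "
from cell import ctrl
print(ctrl.finish_job())"
```

```text
the job is handed in; nothing more can be done
None
```

I handed the job in at about 30 s: all four gadgets are on their charging spots, each within about 3 mm of centre by camera, and the marble and mint tin weren't touched; no verdict was returned.

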